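# Slide the fixation target to the marked stop

### The job

Move the carriage of the fixation-target rail up against the marked stop, the one with a pointed cone on top: with a fingertip press down the round pad in the middle of the carriage to free its brake, keep the pad down while you push the carriage along the rail until it rests against that stop, then let the pad come up so that the brake holds it there. Never force the carriage along while its brake is on, do not touch the upright target card on it, and leave the other things on the desk where they are.

Things in the scene. Friction and masses are not known exactly. Their poses are not given: they have to be found in the camera images.
- bench: (sizes here and below in mm) fixed white base plate of the rail, 90 x 460, 8 high, carrying an aluminium rail (40 wide, top 32 above the desk) along its y axis; origin on the desk under the middle, z up. The carriage slides along its y axis.
- carriage_mid (a point): middle of the carriage's top deck, 45 above the desk. The white carriage is 70 (bench x) by 90 (bench y). On the deck stands, in the middle, the round brake pad and, 28 to 36 on either side of the middle along the rail, a cross ridge 50 long, 8 thick, 13 high (tops 58 above the desk); a fingertip on the pad may push against a ridge. Axes as the bench's.
- carriage (a joint): position of the carriage along the bench's y axis (m), 0 at mid-rail, + towards the bench's +y. With the pad up the brake holds it against some 25 to 35 N; with the pad down it slides freely (about 1 N, 0.35 kg). The brake catches again at once when the pad comes up.
- pad_top (a point): centre of the top of the grey round brake pad: a flat-topped cone, 46 across at the foot, 32 across its flat top, which at rest lies 53 above the desk (8 above the deck). It rides on the carriage.
- pad (a joint): how far the pad is pressed down (m): 0 up, 0.006 at its end stop (its top is then still 2 above the deck). The spring takes about 7 N to start and 9 N at the end stop; the brake eases as it goes down and is free from about 0.002 on; press it 0.003 or more. It springs back by itself.
- stop (a point): middle of the top face of the marked stop, 54 above the desk, on the rail's centre line: a dark steel block 60 (bench x) by 24 (along the rail), fixed on the rail, with a pointed bright metal cone (22 across, 36 high, tip 90 above the desk) on top and a like one, 45 long, pointing level out of its +x (bench) side. It stands at either end of the rail. The carriage touches it when their middles are 57 apart.
- stop_other (a point): the same point of the other stop, an equal block with a flat bare top and no cones, at the opposite end of the rail.
- card: upright white target card with black rings, 56 wide along the rail, 3 thick, its top 93 above the desk; it stands on the -x (bench) side of the carriage, 43.5 from the carriage's middle, and moves with it. Origin at its lower edge. Not to be touched.
- lens_case: bystander (loose): round black lens case, 72 across, 24 high (mm). Not part of the job.
- drops: bystander (loose): small white eye-drop bottle, 28 across, 62 high, standing (mm). Not part of the job.
- penlight: bystander (loose): steel penlight with black end, 13 thick, 129 long, lying; its x axis runs along it (mm). Not part of the job.
- occluder: bystander (loose): flat black occluder paddle: disc 56 across at the +x end of a 140 x 16 handle, 6 thick, lying; origin at the handle's middle (mm). Not part of the job.
- trial_lens: bystander (loose): steel-rimmed trial lens with a small tab, rim 38 across, 6 thick, lying (mm). Not part of the job.
- tumbler: bystander (loose): white tumbler with a cork lid, 76 across, 97 high (mm). Not part of the job.
- spray: bystander (loose): white spray bottle with black cap, 44 across, 100 high (mm). Not part of the job.

How it is judged (in metres and radians):
On the way, in this order (a step that is already met when the one before it is completed fails the run):
1. the pad is pressed down (2.5 mm or more) before the carriage has moved 8 mm (value of joint pad above 0.0025 m and distance of carriage_mid from where it was at the start of the episode below 0.008 m), for 0.1 s.
2. the carriage is brought to within 3 mm of the marked stop with the pad still down (value of joint pad above 0.0015 m and horizontal distance between carriage_mid and stop below 0.06 m), for 0.1 s.
At the end, for the whole second after the job is handed in: The carriage rests within 3 mm of the marked stop (middles less than 60 mm apart), at rest, with the pad up again (under 1 mm down) so that the brake holds (horizontal distance between carriage_mid and stop below 0.06 m and value of joint pad below 0.001 m and velocity of joint carriage between -0.005 and 0.005 m/s); the robot touches nothing.
It fails at once if the carriage is forced along (faster than 0.03 m/s) with the pad up and the brake on (value of joint pad below 0.0007 m and (velocity of joint carriage above 0.03 m/s or velocity of joint carriage below -0.03 m/s)).
It fails at once if the target card is touched (contact force between any of the fingers, the arm and card above 1 N).
It fails at once if a bystander is moved or lifted more than 20 mm (distance of any of lens_case, drops, penlight, occluder, trial_lens, tumbler, spray from where it was at the start of the episode above 0.02 m).
It also fails if it takes over 40 s, if anything falls off the work surface, if the arm or the gripper's body presses on something with over 40 N, if the wrist force passes 120 N, or if a joint passes its speed limit or range.

### The arm

A 6-joint arm with a two-finger parallel gripper is mounted at the origin on the work surface. World frame = base frame: x ahead of the robot, y to its left, z up, the work surface at z = 0. Lengths are in mm, angles in rad, forces in N, time in s.
With the tool pointing down it reaches from about 350 to 775 mm from the base axis. Payload 7.3 kg.
Tool frame: the origin (TCP) lies on the mounting face of the last link; the fingertips stand 178 mm ahead of it and the grasp point (between the pads) lies 159 mm ahead of it (bot.grip_point_offset is the distance from the TCP to the grasp point, in mm); x points along the fingers, y is the direction in which the jaws open and shut, and the axes are right-handed (so a half turn about x gives the same grasp; the last joint's range is limited). The gripper opens to 92 mm and grips with 3 to 60 N. Pads are 19 mm wide; open, the fingers measure 130 mm over their backs; the gripper's body (75 mm by 190 mm) begins 47 mm behind the grasp point.
Start: joints at [1.052, 0.342, 1.524, -0, 1.275, -0.146], TCP at [191.197, 488.949, 404.741] pointing down, gripper open.
Joint ranges: [-2.53, 2.53], [-0.77, 2.02], [0.04, 2.7], [-1, 4.14], [0.28, 2.66], [-3.11, 3.11]. Speed limits (rad/s): [2.57, 2.57, 3.14, 3.14, 3.14, 3.14].

### API

Orientations are given as [roll, pitch, yaw] about the fixed x, y, z axes, in that order (R = Rz(yaw) Ry(pitch) Rx(roll)).
In Python, from plant import bot gives the robot as it stands.
- The arm moves only by the tool arm_command, never from a script. Its argument "moves" is a list of rows, each a list of 5 numbers: the shift along the tool's x, y, z in cm, then the turn about the tool's x in degrees, then the opening, from 0 (shut) to 1 (fully open). A call has 1 to 10 rows; each row is the pose to reach, as a shift and turn from the pose measured when the call began, along the tool's axes at that moment; what a row does not reach only later rows make up. A row lasts 1/10 s, in which the tool goes at most 50 mm and 8.59 degrees, less where a joint would pass 70% of its speed; a pose out of reach is approached as far as the arm can. A call with a gripper value outside its range is refused whole. The fingers move at their own pace and stop on an object; the grip force is fixed at half the most. Time passes only in rows, so rows that repeat a pose let the fingers close. It gives the time, the measured TCP pose, the force and the opening at its end, in the units of the state.
- bot.get_obs(): the state, without advancing time (a new reading comes with each control period).
- bot.capture(name): name is "side" or "top"; returns a dict with "frame" (400x640x3 uint8, blue, green, red), "K" (3x3 intrinsics, pixels), "k1" (the pictures are not rectified: a ray, as slopes to the right and down, at radius r is drawn at 1 + k1 r^2 times it, then the intrinsics apply), "origin" and "orientation" of the camera in the world. Camera axes: x right, y down, z forward; pixel columns grow to the right and rows downward; lengths in mm; the calibration is good to about 2 mm. A picture is of the moment at which its call begins. There is no depth.
- bot.close_job(): hands the job in, once; it reports no verdict.
The state is a dict: "time": time; "joint_positions": joint angles; "dq": joint speeds; "tau": joint torques, N m; "tool_pos": TCP position; "tcp_rot": TCP orientation; "contact_force": force on the tool from outside, world axes, zero at the start; "moment": the same for the moment, N m; "grip_width": finger opening in mm.
Only numpy, scipy, OpenCV 4.12 (cv2) and the standard library are available. Lean on these libraries where they do the work, as an engineer would, in place of code of your own. Each camera call takes 0.05 s, during which the arm holds its last target.

## Working session

There is one attempt and no reset: what is moved stays moved. The work goes in short steps, Python scripts to look and compute and a tool call to move; the robot and the scene stay as the last step left them, time stands still between calls to the robot, and variables do not carry over. Pictures are saved under pics/ and viewed, and the job is handed in when it is done.

Besides the shell and the picture viewer there is one more tool, called after ">>>" as name(argument=value, ...) on one line, values as JSON. arm_command: Moves the arm, as the interface text tells. Its arguments: {"type":"object","properties":{"moves":{"type":"array"}},"required":["moves"]}

```bash
mkdir -p pics; ls; python3 - <<'E'
from plant import bot
import cv2
o=bot.get_obs(); print(o)
for n in("side","top"):
    c=bot.capture(n); cv2.imwrite(f"pics/{n}0.png",c["frame"]); print(n,c["K"],c["k1"],c["origin"],c["orientation"])
E
```

```text
pics
{'time': 0.0, 'joint_positions': array([ 1.05203109e+00,  3.42720979e-01,  1.52501644e+00,  4.98586082e-06,
        1.27545783e+00, -1.45989301e-01]), 'dq': array([-0.00046007,  0.00023471, -0.00173947, -0.00104099,  0.00042215,
        0.00191078]), 'tau': array([ 4.14915803e-04, -4.31251752e+01, -2.44209212e+01,  7.19240773e-02,
        5.60950523e-02, -1.06978807e-04]), 'tool_pos': array([191.10755701, 488.82731408, 404.0458732 ]), 'tcp_rot': array([-1.71976058,  1.56919373, -2.09253798]), 'contact_force': array([ 0.50430162, -1.45881226, -0.40548371]), 'moment': array([ 0.01534827,  0.00553048, -0.04555269]), 'grip_width': 91.82040021753201}
side [[415.80805919   0.         319.45640824]
 [  0.         415.80805919 197.7188302 ]
 [  0.           0.           1.        ]] -0.007416703523902308 [ 451.41680522 -799.09624092  551.60510993] [-2.09584549 -0.00498694 -0.15508835]
top [[479.6471426    0.         319.20904607]
 [  0.         479.6471426  194.08206616]
 [  0.           0.           1.        ]] -0.014274969251754518 [ 380.10120711  -19.22915248 1256.65856614] [-2.99840514  0.03036031 -1.58350307]
```

View pics/top0.png

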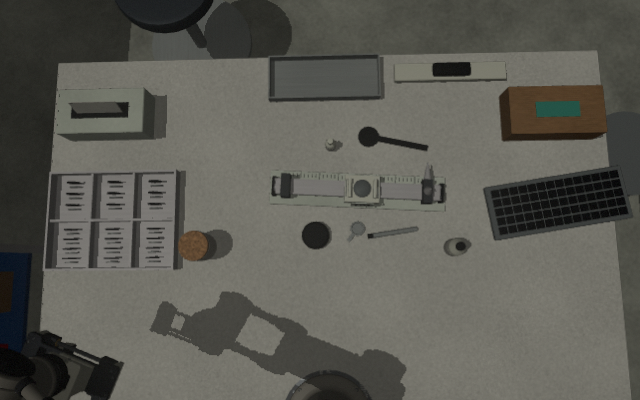

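View pics/side0.png

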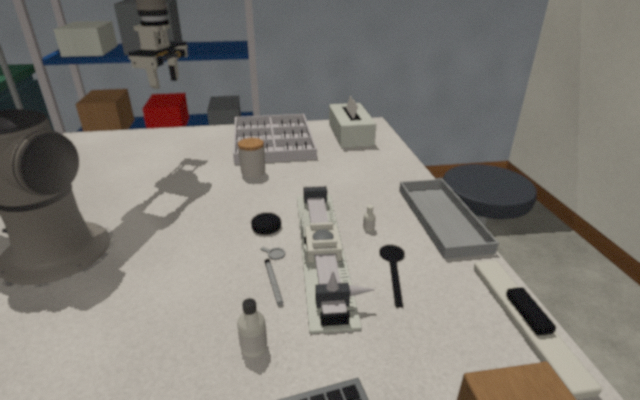

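The top view looks down with +x upwards and −y to the right. The rail's marked stop, with its cones, is at the right end near (428,190). The carriage is near (362,188). I'll enlarge that area.

```bash
cat > h.py <<'E'
import numpy as np, cv2
from scipy.spatial.transform import Rotation as R
def ray(c,uv):
    K=c["K"];d=np.array([c["k1"],0,0,0,0.])
    p=cv2.undistortPoints(np.array(uv,float).reshape(-1,1,2),K,d).reshape(-1,2)
    v=np.c_[p,np.ones(len(p))]@R.from_euler('xyz',c["orientation"]).as_matrix().T
    return np.array(c["origin"]),v
def plane(c,uv,z):
    o,v=ray(c,uv); return o+v*((z-o[2])/v[:,2])[:,None]
def proj(c,P):
    r=R.from_euler('xyz',c["orientation"]).as_matrix()
    q=(np.array(P,float)-c["origin"])@r
    return cv2.projectPoints(q.reshape(-1,1,3),np.zeros(3),np.zeros(3),c["K"],np.array([c["k1"],0,0,0,0.]))[0].reshape(-1,2)
E
python3 - <<'E'
import cv2
a=cv2.imread("pics/top0.png")[160:220,260:460]
cv2.imwrite("pics/top0z.png",cv2.convertScaleAbs(cv2.resize(a,None,fx=4,fy=4,interpolation=cv2.INTER_CUBIC),alpha=1.5))
a=cv2.imread("pics/side0.png")[180:335,270:390]
cv2.imwrite("pics/side0z.png",cv2.convertScaleAbs(cv2.resize(a,None,fx=3.8,fy=3.8,interpolation=cv2.INTER_CUBIC),alpha=1.3))
E
```

```text
(no output)
```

View pics/top0z.png

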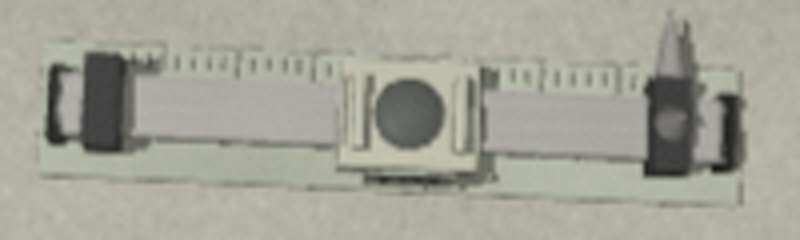

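View pics/side0z.png

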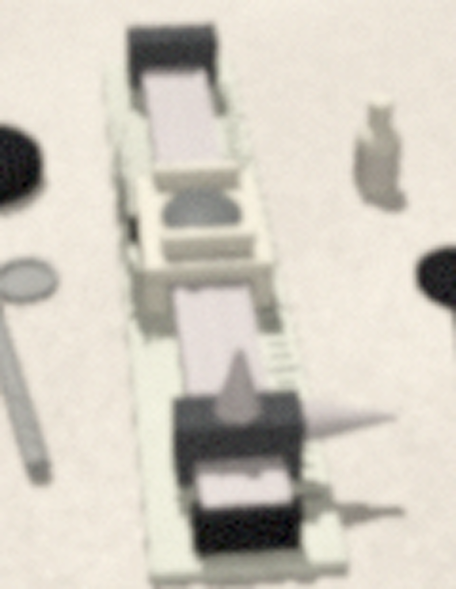

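The carriage's pad shows as a dark disc around (362,188) in the top picture, the marked stop block (with cones) around (427,191), and the bare stop around (286,185). The card is on the lower (−x) side, at (362,205).

```bash
python3 - <<'E'
from plant import bot
import cv2,numpy as np
from h import *
c=bot.capture("top"); s=bot.capture("side")
g=cv2.cvtColor(c["frame"],cv2.COLOR_BGR2GRAY)
m=(g<90).astype(np.uint8)
def blob(x0,x1,y0,y1,t):
    w=(g[y0:y1,x0:x1]<t).astype(np.uint8)
    n,l,st,ce=cv2.connectedComponentsWithStats(w); i=1+np.argmax(st[1:,4]); 
    cs=cv2.findContours((l==i).astype(np.uint8),0,1)[0][0]
    return ce[i]+[x0,y0],st[i],cv2.minAreaRect(cs)
print(np.sort(g[180:196,355:370].ravel())[[5,100,200]])
pad,st,_=blob(352,373,176,201,100);print(pad,st); P=plane(c,[pad],51)[0];print("pad",P)
a,st,r=blob(278,294,170,200,75);print(a,st,r);A=plane(c,[a],50)[0]
b,st,r=blob(418,436,175,206,75);print(b,st,r);B=plane(c,[b],50)[0]
print("stops",A,B,np.linalg.norm(A-B))
f=260+0;cor=np.array([[45,42],[742,70],[742,205],[40,178]])/4+[260,160]
C=plane(c,cor,8);print(C.round(1)); mid=C.mean(0)
y=(C[0]+C[3]-C[1]-C[2])[:2];print("len",np.linalg.norm(y)/2);y/=np.linalg.norm(y);x=np.array([y[1],-y[0]])
print("mid",mid,"y",y,"yaw",np.degrees(np.arctan2(-y[0],y[1])))
for n,q in(("pad",P),("A",A),("B",B)):d=q[:2]-mid[:2];print(n,d@x,d@y)
print(proj(s,[P,A,B]),proj(c,[P,A,B]))
# side pad blob check
E
```

```text
[55 63 72]
[361.05734767 187.99283154] [  0   3  19  19 279]
pad [568.26026907 -91.30925065  51.        ]
[286.30819672 185.41967213] [  0   3  16  25 305] ((7.5, 15.0), (24.0, 15.0), 90.0)
[427.69155844 190.37012987] [  3   0  15  29 308] ((10.0, 14.0), (28.0, 14.0), 90.0)
stops [578.39922286  99.01087453  50.        ] [ 559.39893813 -259.47071103   50.        ] 358.9847601337921
[[ 626.2  143.2    8. ]
 [ 599.  -315.9    8. ]
 [ 510.  -311.4    8. ]
 [ 535.2  146.3    8. ]]
len 459.14940756933936
mid [567.59125326 -84.46969929   8.        ] y [0.05707802 0.99836972] yaw -3.2721082780941804
pad 1.0583132083454874 -6.790214881789927
A 0.31764081374716285 183.79834678514274
B 1.8097527542251857 -175.18331237068844
[[321.18056265 232.83759965]
 [313.12757802 189.43856444]
 [331.36160595 288.32555206]] [[361.05734767 187.99283154]
 [286.30819672 185.41967213]
 [427.69155844 190.37012987]]
```

```bash
cat > pad.py <<'E'
from plant import bot
from h import *
def blob(g,x0,x1,y0,y1,t):
    w=(g[y0:y1,x0:x1]<t).astype(np.uint8)
    n,l,st,ce=cv2.connectedComponentsWithStats(w); i=1+np.argmax(st[1:,4]); return ce[i]+[x0,y0],st[i]
if __name__=="__main__":
    c=bot.capture("top"); g=cv2.cvtColor(c["frame"],cv2.COLOR_BGR2GRAY)
    print(g[188,348:382]); print(g[174:206,362])
    for t in(80,95,110):
        p,st=blob(g,351,374,174,202,t);print(t,p,st,plane(c,[p],50)[0])
    s=bot.capture("side"); gs=cv2.cvtColor(s["frame"],cv2.COLOR_BGR2GRAY)
    print(gs[225:248,323]);print(gs[235,305:345])
    for t in(95,110):
        p,st=blob(gs,306,342,222,244,t);print(t,p,st,plane(s,[p],51)[0])
E
python3 pad.py
```

```text
[112 128 114  77  82  89  66  68  70  70  71  67  70  68  68  67  65  64
  63  61  59  54  66 100 118 108 127 123 104  77  98 109  62  84]
[ 98 107 127 126 126 103  56  59  61  62  63  65  67  67  68  66  65  68
  65  66  64  62  62  95 126 128 127 109  98  98  48  55]
80 [361.83333333 187.99145299] [  3   6  17  17 234] [568.38555029 -93.33662993  50.        ]
95 [360.6254417  187.91872792] [  0   5  20  18 283] [568.62598928 -90.2786389   50.        ]
110 [360.51097179 187.87147335] [  0   4  21  20 319] [568.75257028 -89.99140504  50.        ]
[139 128 124 116 113 107 107 104 106 111 112 114 114 118 136 164 169 156
 135 130 125 119 121]
[148 160 178 184 184 183 176 150 122 107 102 107 107 110 111 113 112 113
 112 109 108 106 105 102 101 101 100 112 144 172 182 185 183 179 170 168
 174 176 175 176]Traceback (most recent call last):
  File "pad.py", line 14, in <module>
    p,st=blob(gs,306,342,222,244,t);print(t,p,st,plane(s,[p],51)[0])
         ~~~~^^^^^^^^^^^^^^^^^^^^^^
  File "pad.py", line 5, in blob
    n,l,st,ce=cv2.connectedComponentsWithStats(w); i=1+np.argmax(st[1:,4]); return ce[i]+[x0,y0],st[i]
                                                       ~~~~~~~~~^^^^^^^^^^
    return _wrapfunc(a, 'argmax', axis=axis, out=out, **kwds)
    return bound(*args, **kwds)
ValueError: attempt to get argmax of an empty sequence
```

```bash
cat > go.py <<'E'
import sys
from plant import bot
from h import *
o=bot.get_obs(); M=R.from_euler('xyz',o["tcp_rot"]).as_matrix()
print("t",o["time"],"pos",o["tool_pos"].round(1),"F",o["contact_force"].round(1),"w",o["grip_width"],"q",o["joint_positions"].round(2))
print("axes",M.T.round(3))
print("yaw of tool y vs bench x", np.degrees(np.arctan2(M[1,1],M[0,1]))+3.27)
if len(sys.argv)>1:
    t=np.array([float(v) for v in sys.argv[1:4]]); print("shift cm",(M.T@(t-o["tool_pos"])/10).round(2))
E
python3 go.py 568.3 -94 280
```

```text
t 0.3 pos [191.2 488.9 404.5] F [ 0.9  0.3 -0.1] w 91.51345503449899 q [ 1.05  0.34  1.52  0.    1.28 -0.15]
axes [[-0.    -0.    -1.   ]
 [ 0.364  0.931 -0.   ]
 [ 0.931 -0.364 -0.   ]]
yaw of tool y vs bench x 71.91159562064823
shift cm [ 12.46 -40.55  56.35]
```

>>> arm_command(moves=[[0,-2.5,3.5,4.5,0],[0,-5,7,9,0],[0,-7.6,10.6,13.5,0],[0,-10.1,14.1,18,0],[0,-12.7,17.6,22.5,0],[0,-15.2,21.1,27,0],[0,-17.7,24.6,31.5,0],[0,-20.2,28.2,36,0],[0,-22.8,31.7,40.5,0],[0,-25.3,35.2,45,0]])

```text
time: 1.3
tool_pos: [427.5, 123.4, 404.8]
tcp_rot: [0.31, 1.57, -0.851]
contact_force: [-0.3, 1.1, 0.2]
grip_width: 16.6
```

```bash
python3 go.py 568.3 -94 404
```

```text
t 1.3 pos [427.5 123.4 404.8] F [-0.3  1.1  0.2] w 16.637021990427908 q [ 0.11  0.19  1.73 -0.    1.22 -0.3 ]
axes [[ 0.    -0.    -1.   ]
 [ 0.917  0.398  0.   ]
 [ 0.398 -0.917  0.   ]]
yaw of tool y vs bench x 26.715737870461705
shift cm [ 0.09  4.27 25.55]
```

>>> arm_command(moves=[[0,0.6,3.6,3.8,0],[0,1.2,7.2,7.6,0],[0,1.8,10.8,11.4,0],[0,2.4,14.4,15.2,0],[0,3.0,18.0,19,0],[0,3.6,21.6,22.8,0],[2,4.3,25.6,26.7,0],[6,4.3,25.6,26.7,0],[10,4.3,25.6,26.7,0],[12.5,4.3,25.6,26.7,0]])

```text
time: 2.3
tool_pos: [568.0, -94.7, 276.6]
tcp_rot: [-1.774, 1.567, 2.881]
contact_force: [0.4, 0.1, -0.1]
grip_width: 0.4
```

```bash
python3 go.py 568.3 -94 242; python3 - <<'E'
from plant import bot
import cv2
c=bot.capture("top");cv2.imwrite("pics/t1.png",cv2.convertScaleAbs(cv2.resize(c["frame"][140:240,290:450],None,fx=4,fy=4,interpolation=2),alpha=1.5))
c=bot.capture("side");cv2.imwrite("pics/s1.png",cv2.convertScaleAbs(cv2.resize(c["frame"][100:310,230:420],None,fx=2.8,fy=2.8,interpolation=2),alpha=1.3))
E
```

```text
t 2.3 pos [568.  -94.7 276.6] F [ 0.4  0.1 -0.1] w 0.4231435738615758 q [-0.3   0.56  1.55 -0.    1.04 -0.24]
axes [[-0.004  0.001 -1.   ]
 [ 0.998 -0.058 -0.004]
 [-0.058 -0.998 -0.001]]
yaw of tool y vs bench x -0.03813852583104982
shift cm [ 3.46  0.04 -0.07]
```

View pics/t1.png

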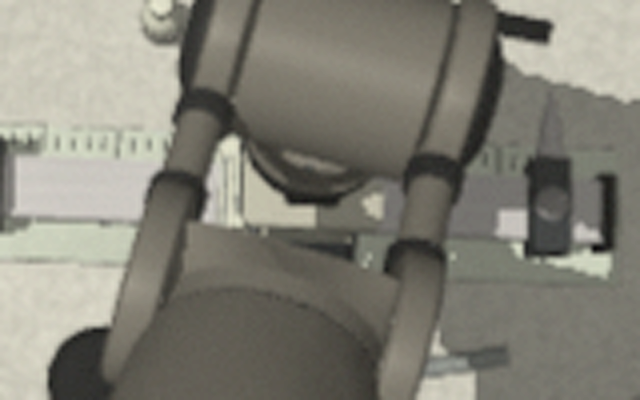

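View pics/s1.png

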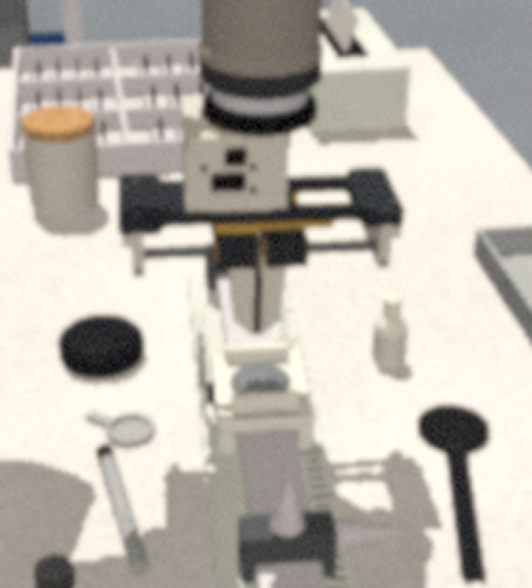

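The shut fingers are over the pad and the gripper's ends are clear of the bystanders. I'll descend now.

>>> arm_command(moves=[[1.5,0,0.3,0,0],[2.8,0,0.5,0,0],[3.7,0,0.5,0,0],[4.1,0,0.5,0,0],[4.3,0,0.5,0,0],[4.3,0,0.5,0,0]])

```text
time: 3.0
tool_pos: [567.2, -99.1, 233.4]
tcp_rot: [-1.788, 1.563, 2.868]
contact_force: [-1.0, 1.0, -0.0]
grip_width: 0.5
```

```bash
python3 go.py; python3 - <<'E'
from plant import bot
import cv2
c=bot.capture("side");cv2.imwrite("pics/s2.png",cv2.convertScaleAbs(cv2.resize(c["frame"][180:300,260:400],None,fx=4.5,fy=4.5,interpolation=2),alpha=1.3))
E
```

```text
t 3.0 pos [567.2 -99.1 233.4] F [-1.  1. -0.] w 0.5354132418099573 q [-0.31  0.62  1.59 -0.    0.94 -0.25]
axes [[-0.007  0.002 -1.   ]
 [ 0.998 -0.057 -0.007]
 [-0.057 -0.998 -0.002]]
yaw of tool y vs bench x 0.0036543232641466084
```

View pics/s2.png

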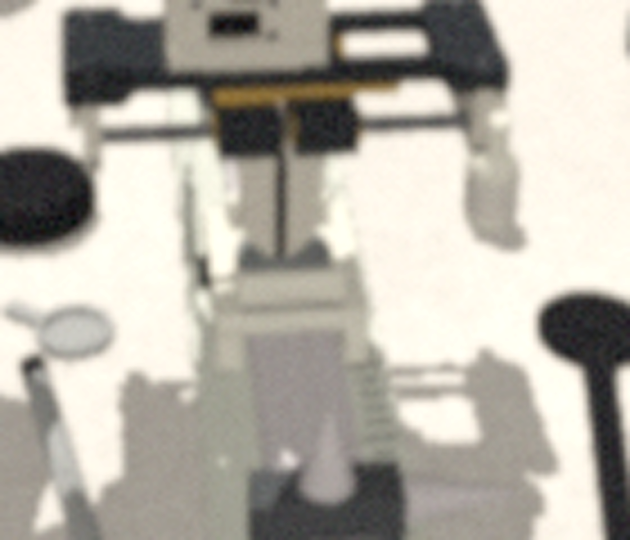

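The fingertips stand on the pad's middle, around (285,255) in the zoom, and behind the near ridge. Next I press in small steps.

>>> arm_command(moves=[[0.2,0,0,0,0],[0.3,0,0,0,0],[0.4,0,0,0,0],[0.5,0,0,0,0],[0.6,0,0,0,0],[0.6,0,0,0,0]])

```text
time: 3.65
tool_pos: [567.4, -99.1, 228.4]
tcp_rot: [-1.786, 1.565, 2.869]
contact_force: [-1.4, 1.3, 7.0]
grip_width: 0.5
```

>>> arm_command(moves=[[0.15,0,0,0,0],[0.25,0,0,0,0],[0.25,0,0,0,0],[0.25,0,0,0,0]])

```text
time: 4.05
tool_pos: [567.3, -99.1, 226.8]
tcp_rot: [-1.773, 1.566, 2.882]
contact_force: [-2.6, -0.2, 8.2]
grip_width: 0.5
```

>>> arm_command(moves=[[0.2,0,0.3,0,0],[0.2,0,0.8,0,0],[0.2,0,1.3,0,0],[0.2,0,1.8,0,0],[0.2,0,2.4,0,0],[0.2,0,3.0,0,0],[0.2,0,3.6,0,0],[0.2,0,4.2,0,0],[0.2,0,4.7,0,0],[0.2,0,5.0,0,0]])

```text
time: 5.05
tool_pos: [564.3, -149.3, 225.6]
tcp_rot: [-1.73, 1.566, 2.926]
contact_force: [-2.3, 0.7, 8.0]
grip_width: 0.2
```

```bash
python3 go.py; python3 - <<'E'
from plant import bot
import cv2
c=bot.capture("side");cv2.imwrite("pics/s3.png",cv2.convertScaleAbs(cv2.resize(c["frame"][180:320,260:400],None,fx=4.2,fy=4.2,interpolation=2),alpha=1.3))
E
```

```text
t 5.05 pos [ 564.3 -149.3  225.6] F [-2.3  0.7  8. ] w 0.2453439177240803 q [-0.39  0.64  1.57 -0.    0.94 -0.33]
axes [[-0.005  0.001 -1.   ]
 [ 0.998 -0.057 -0.005]
 [-0.057 -0.998 -0.001]]
yaw of tool y vs bench x 0.004572438224506037
```

View pics/s3.png

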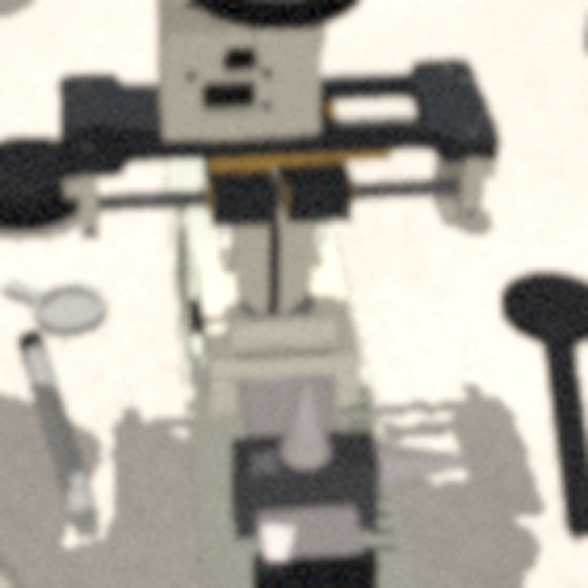

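The carriage rides along with the pad down, and its gap to the coned stop has shrunk. Pushing on.

>>> arm_command(moves=[[0.1,0,0.4,0,0],[0.1,0,0.9,0,0],[0.1,0,1.5,0,0],[0.1,0,2.1,0,0],[0.1,0,2.7,0,0],[0.1,0,3.3,0,0],[0.1,0,3.8,0,0],[0.1,0,4.3,0,0],[0.1,0,4.7,0,0],[0.1,0,5.0,0,0]])

```text
time: 6.1
tool_pos: [561.2, -199.9, 225.6]
tcp_rot: [-1.607, 1.566, 3.049]
contact_force: [-2.9, 1.3, 7.7]
grip_width: 0.3
```

>>> arm_command(moves=[[0.1,0,0.3,0,0],[0.1,0,0.6,0,0],[0.1,0,0.9,0,0],[0.1,0,1.2,0,0],[0.1,0,1.2,0,0]])

```text
time: 6.6
tool_pos: [560.8, -211.5, 225.6]
tcp_rot: [-1.807, 1.567, 2.847]
contact_force: [-1.0, 3.8, 8.5]
grip_width: 0.7
```

```bash
python3 go.py; python3 - <<'E'
from plant import bot
import cv2
c=bot.capture("side");cv2.imwrite("pics/s4.png",cv2.convertScaleAbs(cv2.resize(c["frame"][180:320,260:400],None,fx=4.2,fy=4.2,interpolation=2),alpha=1.3))
E
```

```text
t 6.6 pos [ 560.8 -211.5  225.6] F [-1.   3.8  8.5] w 0.6772219915688941 q [-0.49  0.66  1.52 -0.    0.96 -0.43]
axes [[-0.004  0.001 -1.   ]
 [ 0.998 -0.057 -0.004]
 [-0.057 -0.998 -0.001]]
yaw of tool y vs bench x -0.025870022451393915
```

View pics/s4.png

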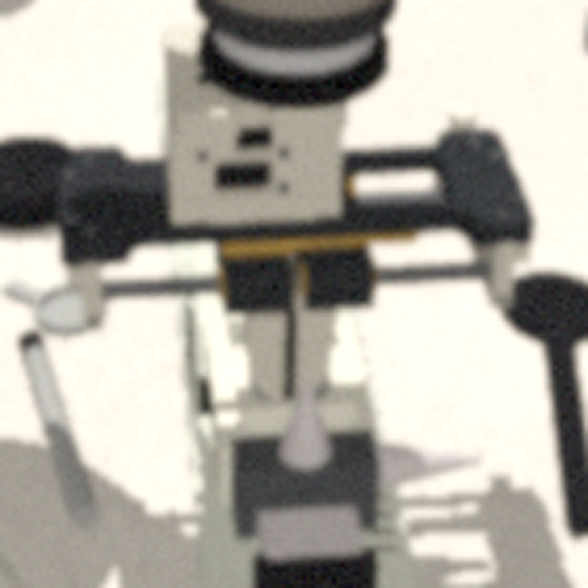

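The carriage appears to be at the stop, and the reaction along y has risen to 3.8 N. I'll push on until the ridge takes a firm load, to confirm.

>>> arm_command(moves=[[0.1,0,0.3,0,0],[0.1,0,0.5,0,0],[0.1,0,0.7,0,0],[0.1,0,0.7,0,0]])

```text
time: 7.05
tool_pos: [560.7, -217.9, 225.7]
tcp_rot: [-2.185, 1.568, 2.47]
contact_force: [-0.3, 4.0, 8.4]
grip_width: 0.3
```

>>> arm_command(moves=[[0.1,0,0.2,0,0],[0.1,0,0.4,0,0],[0.1,0,0.6,0,0],[0.1,0,0.6,0,0]])

```text
time: 7.45
tool_pos: [560.8, -220.5, 225.7]
tcp_rot: [-2.852, 1.562, 1.802]
contact_force: [0.9, 18.2, 11.7]
grip_width: 0.5
```

18 N of reaction with no more travel means the carriage is hard against the stop. I'll lift straight up, with a slight forward bias so nothing drags it back.

>>> arm_command(moves=[[-0.3,0,0.1,0,0],[-0.7,0,0.1,0,0],[-1.2,0,0.05,0,0],[-2,0,0,0,0],[-4,0,0,0,0],[-7,0,0,0,0],[-11,0,0,0,0],[-15,0,0,0,0]])

```text
time: 8.25
tool_pos: [560.8, -222.2, 377.3]
tcp_rot: [-2.808, 1.562, 1.847]
contact_force: [0.4, -0.1, 0.5]
grip_width: 0.5
```

>>> arm_command(moves=[[0,-2,-4,0,0],[0,-5,-8,0,0],[0,-8,-12,0,0],[0,-11,-16,0,0],[0,-12,-20,0,0],[0,-12,-24,0,0],[0,-12,-28,0,0],[0,-12,-30,0,0],[0,-12,-30,0,0]])

```text
time: 9.15
tool_pos: [458.5, 86.1, 380.7]
tcp_rot: [-2.973, 1.563, 1.684]
contact_force: [0.5, -0.5, 0.2]
grip_width: 0.6
```

```bash
python3 go.py; python3 - <<'E'
from plant import bot
import cv2
from h import *
c=bot.capture("side");cv2.imwrite("pics/s5.png",cv2.convertScaleAbs(cv2.resize(c["frame"][180:320,260:400],None,fx=4.2,fy=4.2,interpolation=2),alpha=1.3))
c=bot.capture("top");cv2.imwrite("pics/t5.png",cv2.convertScaleAbs(cv2.resize(c["frame"][110:270,290:480],None,fx=3.7,fy=3.7,interpolation=2),alpha=1.5))
g=cv2.cvtColor(c["frame"],cv2.COLOR_BGR2GRAY);print(g[190,385:450]);print(g[195,385:450])
E
```

```text
t 9.15 pos [458.5  86.1 380.7] F [ 0.5 -0.5  0.2] w 0.6083871283257246 q [0.02 0.26 1.72 0.01 1.17 0.07]
axes [[-0.001  0.008 -1.   ]
 [ 0.998 -0.055 -0.001]
 [-0.055 -0.998 -0.008]]
yaw of tool y vs bench x 0.10693512572514097
[125 122 113 113 127 128 116 141 123  83  81  81  74  78  78  77  77  75
  74  74  73  73  70  69  67  65  66  61  83 123 124 108 136 136 113  75
  91  78  51  78  84  86  87  87  83  74  57  51  66  75  88 113 122 124
 112  77  31  29  40  57  99 130 131 131 130]
[121 117 121  98 121 112 105 122 108  75 103 134 111  82  71  75  76  76
  74  73  71  69  69  67  67  62  73 110 136 138 121 106 139 135 114  84
  89  73  39  49  47  49  52  54  52  47  47  60  75  97 123 124 124 124
 111  71  31  29  39  56  72 104 131 129 128]
```

View pics/s5.png

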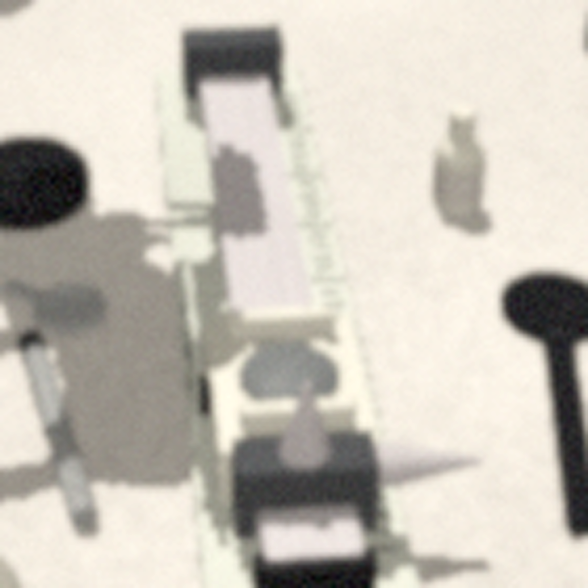

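View pics/t5.png

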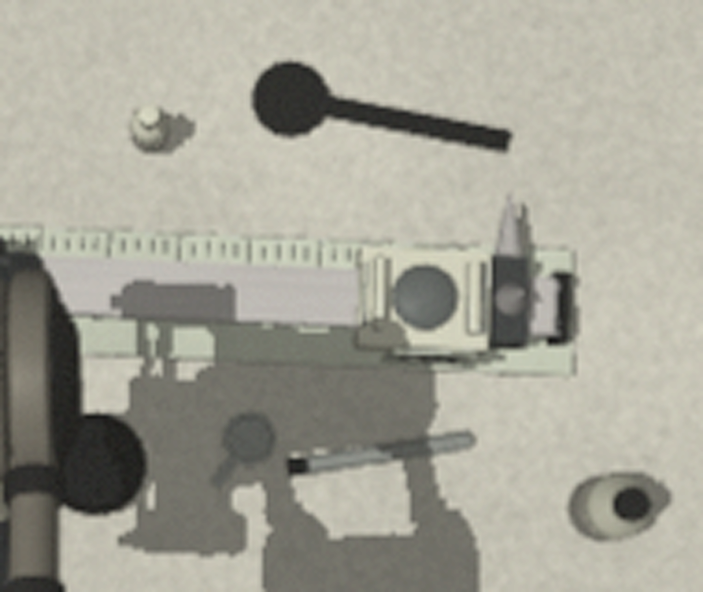

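The carriage lies flush against the coned stop: in the top zoom its edge is at 490 and the block starts at 491. The pad stands free, and the bystanders are where they were. Handing in.

```bash
python3 -c "
from plant import bot
print(bot.close_job())"
```

```text
the job is handed in; nothing more can be done
None
```

I pressed the brake pad down with the shut fingertips, pushed the carriage along the rail to the stop with the cones, and lifted straight up so the brake caught there. The job took about 9 s of the 40 s allowed and is handed in; no verdict was reported.

- **Pad:** it was pressed about 4–5 mm before the carriage moved and stayed down for the whole push, with 7.7–8.5 N upward while travelling. This comes from fingertip height and force; I had no direct reading of the pad joint.
- **Contact with the stop:** the force along the rail was at most about 1.3 N at the checks while the carriage slid freely. It rose to about 4 N as the fingers slid over the pad with the carriage stopped, then to 18 N against the ridge with little further travel.
- **Final pictures:** the carriage edge is flush with the coned stop. The pixel estimate of the distance between their middles is about 58 mm, good to a few mm; contact is 57 mm and the limit 60 mm. I judge the pad to be up because the arm is well clear of it.
- **Other checks:** the card was not approached, and the other things on the desk looked unmoved wherever the last pictures showed them; the tumbler was outside those crops. The contact force was about zero after the lift.
- **Disagreement:** the first automatic measurement of the pad came out about 3 mm off along the rail because nearby shading confused it. I corrected it by hand from the pixel profile before moving.

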